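# Seat the keyed spindle in the bench mixer

## Task

Take the orange-handled keyed spindle out of its wooden stand and push its shaft down into the bore of the bench mixer's drive hub, turning it until its key slips into the keyway, then keep pushing against the ejector spring until the spindle's collar sits flush on the hub. Finish while still gripping the orange handle and holding the spindle pressed fully home (the spring lifts it if you let go). Leave the blue-handled spare in the stand, and do not disturb the bottles, cups and jug.

Things in the scene. Friction and masses are not known exactly. Their poses are not given: they have to be found in the camera images.
- spindle: Loose upright steel spindle with an orange bar handle, about 200 g, hanging by its collar in one of the stand's holes. Origin: centre of the underside of its round collar (diameter 52, 6 thick); z up along the shaft, x towards the key. A white square on the bar's top and a red dot on the collar mark the key side.
- spindle_grip (a point): Centre of the orange bar, 26 above the spindle's origin, same axes. The bar is 46 long (x), 16 thick (y), 40 tall (6 to 46 above the origin). Grip it across its 16 mm thickness.
- spindle_tip (a point): Lower end of the spindle's shaft, on its axis, 44 below the spindle's origin. Shaft diameter 20, its last 6 tapering to 12. Brass key on the +x side: 6 wide (y), outer face 15 from the axis, from the collar down to 32 below the origin, so the last 12 of the shaft are plain.
- spare: The spare spindle: same shape and size with a blue bar handle and no key, standing in the other hole of the stand. Leave it. Origin and axes as for the spindle (x along the bar).
- stand: Fixed wooden block 80 x 230 x 60 tall; origin: centre of its underside, long side along its y. Two round through holes of diameter 37 at y = +65 and -65.
- hub_mouth (a point): Centre of the bore's mouth on the flat top of the aluminium drive hub (56 across, 50 tall), 120 above the table. Axes are the mixer's (z up), not the keyway's. Bore diameter 23; keyway 9 wide, out to 17.5 from the axis, through the whole depth; a red mark lies just outside it. With the key resting on the face beside the keyway, the collar stands 32 above the face.
- ejector: Brass spring plunger, diameter 17, in the bore. Origin: centre of its flat top, 36 below the hub's mouth when free. The shaft's tip meets it when the collar is 8 above the hub's face; it then yields downwards, 4 N rising to 10 N as the collar comes to rest on the face, and lifts the spindle back if let go.
- mixer: Fixed white bench mixer, 200 (x) x 160 (y) x 70 tall, dark control panel on its -x face; origin: centre of its underside. The hub stands over it and turns about the vertical against a drag of 0.25 N m, staying as left. Its keyway points anywhere within 35 degrees either side of the mixer's +x: find it by turning the pressed spindle, or by sight.
- dropper_a: Amber dropper bottle, diameter 34, 85 tall, black cap; origin: centre of its underside. Leave it.
- dropper_b: Second amber dropper bottle, the same. Leave it.
- cup_a: White frosted dosing cup, rim diameter 54, 55 tall; origin: centre of its underside. Leave it.
- cup_b: Second white dosing cup, the same. Leave it.
- jug: Glass jug with a handle on its +y side, diameter 100, 160 tall; origin: centre of its underside. Leave it.
Mind the look-alikes: they are no part of the job. Leave any green look-alike of the spindle alone.

How it is judged (in metres and radians):
On the way, in this order (a step that is already met when the one before it is completed fails the run):
1. the spindle is lifted clear of the stand in the gripper (height (world z) of spindle above 0.112 m and contact force between the fingers and spindle above 1 N), for 0.1 s.
2. the key has slipped into the hub's keyway (z of spindle in the frame of hub_mouth below 0.022 m and x of spindle in the frame of hub_mouth between -0.003 and 0.003 m and y of spindle in the frame of hub_mouth between -0.003 and 0.003 m), for 0.05 s.
At the end, for the whole second after the job is handed in: Orange bar still gripped (TCP under 50 mm above collar underside, over 3 N); at rest, collar within 2.5 mm of hub face, 3 mm of the axis, upright to 0.06 rad, ejector pushed over 5 N; spare within 20 mm, others within 30 mm of their starts (z of spindle in the frame of hub_mouth between -0.003 and 0.0025 m and x of spindle in the frame of hub_mouth between -0.003 and 0.003 m and y of spindle in the frame of hub_mouth between -0.003 and 0.003 m and angle between the z axis of spindle and the z axis of hub_mouth, either way round below 0.06 rad and contact force between spindle and ejector above 5 N and contact force between the fingers and spindle above 3 N and z of the grasp point in the frame of spindle below 0.05 m and linear speed of spindle below 0.02 m/s and distance of spare from where it was at the start of the episode below 0.02 m and distance of each of dropper_a, dropper_b, cup_a, cup_b, jug from where it was at the start of the episode below 0.03 m); the arm keeps its last pose, push and grip.
It fails at once if a bottle, cup or the jug is knocked or moved by more than 30 mm (distance of any of dropper_a, dropper_b, cup_a, cup_b, jug from where it was at the start of the episode above 0.03 m).
It fails at once if the spare spindle is taken from the stand (distance of spare from where it was at the start of the episode above 0.02 m).
It also fails if it takes over 64 s, if anything falls off the work surface, if the arm or the gripper's body presses on something with over 40 N, if the wrist force passes 120 N, or if a joint passes its speed limit or range.

## Robot

A 7-joint arm with a two-finger parallel gripper is mounted at the origin on the work surface. World frame = base frame: x ahead of the robot, y to its left, z up, the work surface at z = 0. Lengths are in m, angles in degrees, forces in N, time in s.
With the tool pointing down it reaches from about 0.425 to 0.875 m from the base axis. Payload 4.7 kg.
Tool frame: the origin (TCP) lies between the finger pads, 19 mm behind the fingertips; this is the grasp point; z points along the fingers, y is the line along which they close (so a half turn about z gives the same grasp; the last joint's range is limited). The gripper opens to 87 mm and grips with 3 to 60 N. Pads are 19 mm wide; open, the fingers measure 117 mm over their backs; the gripper's body (75 mm by 190 mm) begins 51 mm behind the grasp point.
Start: joints at [-64.739, 18.392, -4.016, 83.108, 1.295, 78.541, -3.26], TCP at [0.269, 0.592, 0.241] pointing down, gripper open.
Joint ranges: [-163.93, 163.93], [-17.29, 119.83], [-79.2, 71.16], [3.27, 140.29], [-89.18, 269.18], [5.43, 117.66], [-154.24, 154.24]. Speed limits (degrees/s): [147.25, 147.25, 180, 180, 180, 180, 180].

## Interface

Orientations are given as [roll, pitch, yaw] about the fixed x, y, z axes, in that order (R = Rz(yaw) Ry(pitch) Rx(roll)).
In Python, from cell import env gives the robot as it stands.
- The arm moves only by the shell command python3 -m jog 'ROWS' [FORCE]. ROWS is JSON, a list of rows, each an object with "dp": the shift along the tool's x, y, z in cm, a list of three; "twist": the turn about the tool's z in degrees; "fingers": the opening, from 0 (shut) to 1 (fully open). A call has 1 to 8 rows; each row is the pose to reach, as a shift and turn from the pose commanded when the call began, along the tool's axes at that moment; what a row does not reach only later rows make up. A row lasts 1/8 s, in which the tool goes at most 62.5 mm and 10.7 degrees, less where a joint would pass 70% of its speed; a pose out of reach is approached as far as the arm can. A call with a gripper value outside its range is refused whole. The fingers move at their own pace and stop on an object; FORCE is the grip in N (left out, the last holds). Time passes only in rows, so rows that repeat a pose let the fingers close. It gives the time, the measured TCP pose, the force, the opening and the grip force at its end, in the units of the state.
- env.get_obs(): the state, without advancing time (a new reading comes with each control period).
- env.read_camera(name): name is "scene" or "top" or "wrist"; returns a dict with "pixels" (400x640x3 uint8, blue, green, red), "depth" (400x640 float32, m along the optical axis (not along the pixel's ray), 0 where there is no reading), "fx", "fy", "cx", "cy" (pixels), "rvec" (rotation vector, rad) and "tvec" (3), from world to camera coordinates, as OpenCV has them. Camera axes: x right, y down, z forward; pixel columns grow to the right and rows downward; lengths in m; the calibration is good to about 2 mm. A picture is of the moment at which its call begins.
- env.sign_off(): hands the job in; it is judged then, once.
The state is a dict: "time_s": time; "qpos": joint angles; "joint_velocities": joint speeds; "effort": joint torques, N m; "tool_pos": TCP position; "tool_rot": TCP orientation; "force": force on the tool from outside, world axes, zero at the start; "wrist_torque": the same for the moment, N m; "grip_width": finger opening in m; "grasp_force": force on a finger pad.
Only numpy, scipy, OpenCV 4.12 (cv2) and the standard library are available. Lean on these libraries where they do the work, as an engineer would, in place of code of your own. Each camera call takes 0.05 s, during which the arm holds its last target. There are 200 camera calls.

## Working session

There is one attempt and no reset: what is moved stays moved. The work goes in short steps, Python scripts to look and compute and a shell command to move; the robot and the scene stay as the last step left them, time stands still between calls to the robot, and variables do not carry over. Pictures are saved under pics/ and viewed, at most 10 in all, crops included, and the job is handed in when it is done.

```bash
mkdir -p pics; ls; cat > h.py <<'E'
import numpy as np, cv2
from cell import env
def cam(n):
    c=env.read_camera(n); R=cv2.Rodrigues(np.array(c['rvec'],float))[0]; t=np.array(c['tvec'],float).ravel()
    v,u=np.mgrid[:400,:640]; d=c['depth']
    P=np.stack([(u-c['cx'])/c['fx']*d,(v-c['cy'])/c['fy']*d,d],-1)
    W=(P-t)@R; W[d==0]=np.nan
    c['W']=W; c['hsv']=cv2.cvtColor(c['pixels'],cv2.COLOR_BGR2HSV); return c
E
python3 - <<'E'
from h import *
for n in('top','scene'):
    c=cam(n); cv2.imwrite(f'pics/{n}0.png',c['pixels']); np.savez(f'{n}0.npz',W=c['W'],hsv=c['hsv'],px=c['pixels'])
o=env.get_obs(); print({k:np.round(o[k],3) for k in('time_s','tool_pos','tool_rot','grip_width','force')})
E
```

```text
pics
{'time_s': np.float64(0.1), 'tool_pos': array([0.269, 0.591, 0.24 ]), 'tool_rot': array([-1.79903e+02,  7.00000e-03,  1.55549e+02]), 'grip_width': np.float64(0.087), 'force': array([-0.513, -0.064,  0.229])}
```

View pics/top0.png

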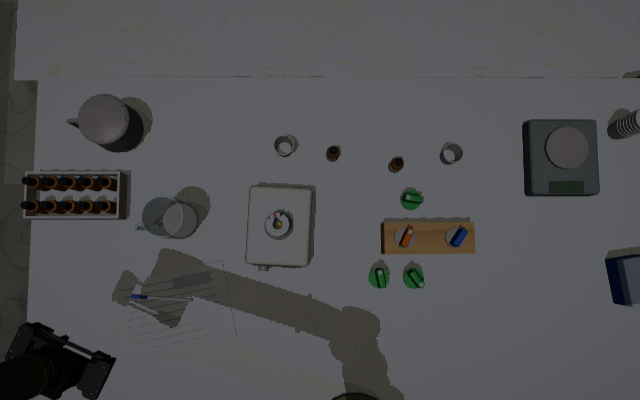

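View pics/scene0.png

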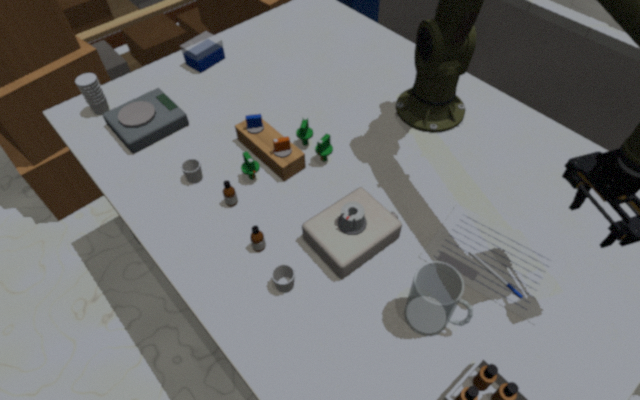

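The top view shows the orange bar at about (406,237), the blue spare at (458,236), and the hub at (278,224). Three green look-alikes stand around the stand at (411,199), (379,277) and (415,278).

```bash
python3 - <<'E'
import numpy as np,cv2
z=np.load('top0.npz');W,h,px=z['W'],z['hsv'],z['px']
def blob(name,m,x0,x1,y0,y1):
    k=np.zeros(m.shape,bool);k[y0:y1,x0:x1]=m[y0:y1,x0:x1]
    k&=np.isfinite(W[...,2]); P=W[k]
    if len(P)<3: print(name,len(P));return
    zt=np.percentile(P[:,2],90);T=P[P[:,2]>zt-.012]
    r=cv2.minAreaRect((T[:,:2]*1000).astype(np.float32))
    e,V=np.linalg.eigh(np.cov(T[:,:2].T)); print(name,len(T),'ztop',zt.round(4),'rect',np.round(r[0],1),np.round(r[1],1),round(r[2],1),'axis',np.degrees(np.arctan2(V[1,1],V[0,1])).round(1))
H,S,V=h[...,0],h[...,1],h[...,2]
blob('orange',(H<14)&(S>150)&(V>60)&(W[...,2]>.085),390,425,222,252)
blob('white',(S<100)&(V>90)&(W[...,2]>.09),395,420,222,252)
blob('blue',(H>100)&(H<130)&(S>120)&(W[...,2]>.085),440,478,222,252)
blob('hubtop',W[...,2]>.11,255,305,200,250)
blob('hubred',((H<10)|(H>170))&(S>110)&(W[...,2]>.1),255,305,200,250)
blob('mixer',(W[...,2]>.06)&(W[...,2]<.08),230,330,170,280)
blob('stand',(W[...,2]>.05)&(W[...,2]<.068),370,490,210,265)
for n,(x0,x1,y0,y1) in dict(g1=(398,428,185,212),g2=(366,392,262,292),g3=(400,430,262,292)).items(): blob(n,(H>50)&(H<75)&(S>120)&(W[...,2]>.02),x0,x1,y0,y1)
cv2.imwrite('pics/crop1.png',np.hstack([cv2.resize(px[y:y+50,x:x+50],(400,400),interpolation=cv2.INTER_CUBIC) for x,y in((382,212),(253,199))]))
E
```

```text
orange 49 ztop 0.1072 rect [ 506.8 -120.9] [15.2 42.3] 65.5 axis 157.4
white 10 ztop 0.1087 rect [ 522.5 -127.5] [7.1 5.8] 66.8 axis 45.0
blue 129 ztop 0.1071 rect [ 508.1 -249.9] [15.8 44.1] 55.0 axis 145.3
hubtop 353 ztop 0.1221 rect [540.4 194.8] [54.7 54.3] 45.9 axis 101.3
hubred 7 ztop 0.1223 rect [563.  200.9] [7.4 2.6] 1.9 axis -170.3
mixer 4500 ztop 0.0724 rect [540.4 194.8] [159.6 199.2] 87.0 axis 177.5
stand 2488 ztop 0.0638 rect [ 508.8 -186.1] [231.6  78.9] 89.9 axis 89.8
g1 102 ztop 0.0886 rect [ 607.2 -142. ] [45.2 16.5] 79.5 axis 79.3
g2 105 ztop 0.089 rect [408.8 -57.7] [44.9 16.4] 11.9 axis -166.0
g3 106 ztop 0.09 rect [ 407.6 -145.9] [43.7 16.5] 36.9 axis -145.2
```

View pics/crop1.png

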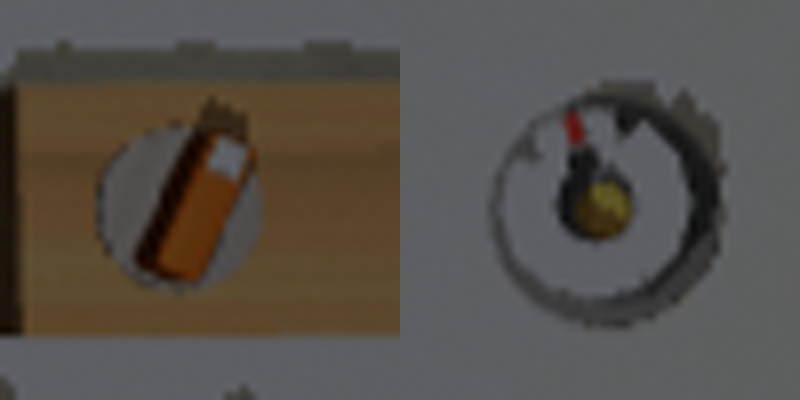

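The spindle sits at about (0.508, −0.121), yaw ≈ −23°, with the key on the +x side (white square in the crop at (225,155)). The red mark at (573,128) puts the keyway at about +16°. All heights match the given sizes, so I'll work out the move.

```bash
cat >> h.py <<'E'
def delta(p,yaw=None):
    o=env.get_obs(); a=np.radians(o['tool_rot'][2]); d=np.array(p)-o['tool_pos']
    x=np.array([np.cos(a),np.sin(a)]);y=np.array([np.sin(a),-np.cos(a)])
    tw=0 if yaw is None else -((yaw-o['tool_rot'][2]+180)%360-180)
    print('dp cm',np.round([d[:2]@x*100,d[:2]@y*100,-d[2]*100],2),'twist',round(tw,2))
E
python3 -c "
from h import *
delta([.508,-.121,.24],156)"
```

```text
dp cm [-5.124e+01 -5.494e+01  3.000e-02] twist -0.45
```

```bash
python3 -m jog '[{"dp":[-3,-3,0]},{"dp":[-7,-7,0]},{"dp":[-11,-11.5,0]},{"dp":[-15,-16,0]},{"dp":[-19,-20,0]},{"dp":[-23,-24.5,0]},{"dp":[-27,-29,0]},{"dp":[-27,-29,0],"fingers":1}]'; python3 -c "
from h import *
delta([.508,-.121,.24],156); print(env.get_obs()['qpos'])"
```

```text
dp cm [-5.124e+01 -5.494e+01  3.000e-02] twist -0.45
[-64.73897577  18.43466142  -4.01526045  83.16852276   1.29652216
  78.53936279  -3.25982423]validation failed for argument at $[0]...
```

```bash
python3 -m jog '[{"dp":[-3,-3,0],"twist":0,"fingers":1},{"dp":[-7,-7,0],"twist":0,"fingers":1},{"dp":[-11,-11.5,0],"twist":0,"fingers":1},{"dp":[-15,-16,0],"twist":0,"fingers":1},{"dp":[-19,-20,0],"twist":0,"fingers":1},{"dp":[-23,-24.5,0],"twist":0,"fingers":1},{"dp":[-27,-29,0],"twist":0,"fingers":1},{"dp":[-27,-29,0],"twist":0,"fingers":1}]'; python3 -c "
from h import *
delta([.508,-.121,.24],156); print(env.get_obs()['qpos'])"
```

```text
time_s: 1.1
tool_pos: [0.3964, 0.2111, 0.2413]
tool_rot: [-180.0, 0.0, 155.0]
force: [-1.0, 0.6, -0.3]
grip_width: 0.0871
grasp_force: 0.0
dp cm [-24.13 -25.4    0.13] twist -0.96
[-43.66112202  -6.69773437  11.32516644 110.39808783   1.37952962
  76.17661753  32.29981128]
```

```bash
python3 -m jog '[{"dp":[-3,-3,0],"twist":0,"fingers":1},{"dp":[-7,-7.5,0],"twist":0,"fingers":1},{"dp":[-11,-11.5,0],"twist":0,"fingers":1},{"dp":[-15,-16,0],"twist":-0.5,"fingers":1},{"dp":[-19,-20,0],"twist":-0.5,"fingers":1},{"dp":[-22,-23.5,0],"twist":-0.5,"fingers":1},{"dp":[-24.1,-25.4,0],"twist":-0.5,"fingers":1},{"dp":[-24.1,-25.4,0],"twist":-0.5,"fingers":1}]'; cat > m.py <<'E'
from h import *
c=cam('wrist'); W,h=c['W'],c['hsv'];H,S,V=h[...,0],h[...,1],h[...,2]
cv2.imwrite('pics/wrist1.png',c['pixels'])
m=(H<16)&(S>140)&(V>50)&(W[...,2]>.095)&(W[...,2]<.12); P=W[m]
print(len(P),np.median(P[:,2])); print(cv2.minAreaRect((P[:,:2]*1000).astype(np.float32)))
g=(abs(W[...,0]-.508)<.045)&(abs(W[...,1]+.121)<.045)&(abs(W[...,2]-.066)<.003)&(S<90)
Q=W[g]; print('collar',len(Q)); print(cv2.minEnclosingCircle((Q[:,:2]*1000).astype(np.float32)))
w=(S<70)&(V>100)&(W[...,2]>.1)&(W[...,2]<.115)&(abs(W[...,0]-.508)<.045)&(abs(W[...,1]+.121)<.045); print('white',W[w].mean(0),w.sum())
print(env.get_obs()['qpos']); delta([.508,-.121,.24],156)
E
python3 m.py
```

```text
time_s: 2.1
tool_pos: [0.5094, -0.1165, 0.2409]
tool_rot: [-179.9, -0.0, 155.9]
force: [-0.9, -0.4, -0.2]
grip_width: 0.0868
grasp_force: 0.0
515 0.10461956467500778
((506.16448974609375, -123.58672332763672), (14.950268745422363, 44.50507354736328), 65.55368041992188)
collar 897
((506.9325256347656, -124.01304626464844), 26.062875747680664)
white [ 0.52157572 -0.13065142  0.10587688] 83
[-25.51806403   2.3606557   36.56102126 102.36848162  -1.4402513
  75.79660936  77.37927643]
dp cm [-0.15 -0.63  0.08] twist 0.0
```

View pics/wrist1.png

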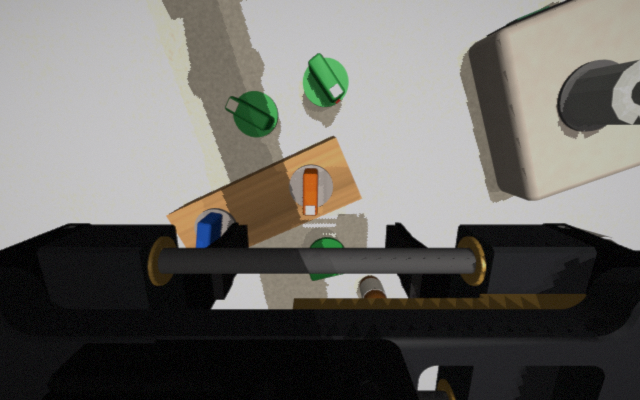

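The wrist view agrees: orange bar at (311,192) with the white square at its lower end, squared to the fingers and clear of the greens. Centre the tool, descend, grip.

```bash
python3 -m jog '[{"dp":[0,0,0],"twist":0,"fingers":1},{"dp":[0,0,0],"twist":0,"fingers":1}]';  python3 -c "
from h import *
delta([.5073,-.1225,.091],155.5)"
```

```text
time_s: 2.4
tool_pos: [0.509, -0.1135, 0.2412]
tool_rot: [180.0, -0.0, 156.2]
force: [0.7, -0.6, -0.2]
grip_width: 0.0873
grasp_force: 0.0
dp cm [-0.2  -0.89 15.02] twist 0.68
```

```bash
python3 -m jog '[{"dp":[-0.2,-0.9,2],"twist":0.7,"fingers":1},{"dp":[-0.2,-0.9,6],"twist":0.7,"fingers":1},{"dp":[-0.2,-0.9,9],"twist":0.7,"fingers":1},{"dp":[-0.2,-0.9,11],"twist":0.7,"fingers":1},{"dp":[-0.2,-0.9,11],"twist":0.7,"fingers":0.6},{"dp":[-0.2,-0.9,11],"twist":0.7,"fingers":0.6}]';  python3 -c "
from h import *
delta([.5073,-.1225,.091],155.5)"
```

```text
time_s: 3.15
tool_pos: [0.5079, -0.1237, 0.1322]
tool_rot: [180.0, 0.1, 155.4]
force: [-0.4, 0.2, 0.1]
grip_width: 0.0742
grasp_force: 0.0
dp cm [0.11 0.09 4.12] twist -0.11
```

```bash
python3 -m jog '[{"dp":[0.1,0.1,2],"twist":0,"fingers":0.6},{"dp":[0.1,0.1,3.4],"twist":0,"fingers":0.6},{"dp":[0.1,0.1,4.1],"twist":0,"fingers":0.6},{"dp":[0.1,0.1,4.1],"twist":0,"fingers":0.6},{"dp":[0.1,0.1,4.1],"twist":0,"fingers":0},{"dp":[0.1,0.1,4.1],"twist":0,"fingers":0},{"dp":[0.1,0.1,4.1],"twist":0,"fingers":0},{"dp":[0.1,0.1,4.1],"twist":0,"fingers":0}]' 45; python3 -m jog '[{"dp":[0,0,0],"twist":0,"fingers":0},{"dp":[0,0,0],"twist":0,"fingers":0}]'
```

```text
time_s: 4.15
tool_pos: [0.5069, -0.1228, 0.0904]
tool_rot: [180.0, 0.0, 155.3]
force: [0.7, 0.7, -1.0]
grip_width: 0.02
grasp_force: 0.0
time_s: 4.4
tool_pos: [0.5068, -0.1228, 0.0904]
tool_rot: [180.0, 0.0, 155.3]
force: [0.4, -0.8, 1.8]
grip_width: 0.0155
grasp_force: 45.0
```

```bash
python3 -m jog '[{"dp":[0,0,-0.5],"twist":0,"fingers":0},{"dp":[0,0,-2],"twist":0,"fingers":0},{"dp":[0,0,-5],"twist":0,"fingers":0},{"dp":[0,0,-8],"twist":0,"fingers":0},{"dp":[0,0,-11],"twist":0,"fingers":0},{"dp":[0,0,-14],"twist":0,"fingers":0},{"dp":[0,0,-14],"twist":0,"fingers":0}]'; python3 -c "
from h import *
delta([.5404,.1948,.235],-164.5)
c=cam('wrist');cv2.imwrite('pics/w2.png',c['pixels'])"
```

```text
time_s: 5.28
tool_pos: [0.5083, -0.1233, 0.2333]
tool_rot: [179.8, 0.3, 155.3]
force: [-0.6, 0.6, -2.7]
grip_width: 0.0156
grasp_force: 45.0
dp cm [10.36 30.24 -0.17] twist -40.17
```

View pics/w2.png

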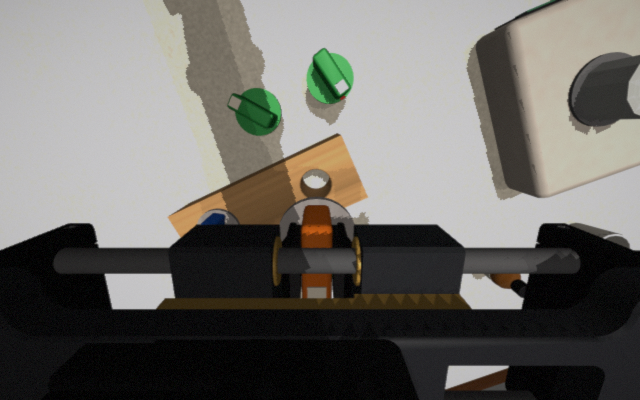

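```bash
python3 -c "
from h import *
delta([.605,.21,.235],-164.5)"; 
```

```text
dp cm [ 5.01 34.33 -0.36] twist -40.16
```

```bash
python3 -m jog '[{"dp":[0.5,3,-0.2],"twist":-5,"fingers":0},{"dp":[1,8,-0.2],"twist":-10,"fingers":0},{"dp":[2,13,-0.2],"twist":-16,"fingers":0},{"dp":[3,18,-0.2],"twist":-22,"fingers":0},{"dp":[3.5,23,-0.2],"twist":-28,"fingers":0},{"dp":[4.2,28,-0.2],"twist":-34,"fingers":0},{"dp":[4.7,32,-0.2],"twist":-38,"fingers":0},{"dp":[5,34.3,-0.2],"twist":-40,"fingers":0}]';python3 -m jog '[{"dp":[0,0,0],"twist":0,"fingers":0},{"dp":[0,0,0],"twist":0,"fingers":0},{"dp":[0,0,0],"twist":0,"fingers":0}]'; cat > m2.py <<'E'
from h import *
import sys
c=cam('wrist'); W,h=c['W'],c['hsv'];H,S,V=h[...,0],h[...,1],h[...,2]
cv2.imwrite(f'pics/{sys.argv[1]}.png',c['pixels']); np.savez('w.npz',W=W,hsv=h)
n=(abs(W[...,0]-.5404)<.06)&(abs(W[...,1]-.1948)<.06)
t=n&(abs(W[...,2]-.12)<.006); P=W[t]; print(len(P),'z',np.median(P[:,2]),cv2.minEnclosingCircle((P[:,:2]*1000).astype(np.float32)), cv2.fitEllipse(cv2.convexHull((P[:,:2]*1000).astype(np.float32))))
r=t&((H<8)|(H>172))&(S>120); print('red',r.sum(),W[r].mean(0))
E
python3 m2.py w3
```

```text
time_s: 6.32
tool_pos: [0.6031, 0.214, 0.2301]
tool_rot: [180.0, -0.2, -164.3]
force: [0.0, -1.4, -2.1]
grip_width: 0.0157
grasp_force: 45.0
time_s: 6.7
tool_pos: [0.6045, 0.2076, 0.2325]
tool_rot: [-180.0, 0.0, -164.8]
force: [0.1, -0.0, -2.7]
grip_width: 0.0157
grasp_force: 45.0
2534 z 0.11889415944827746 ((539.3447875976562, 192.21640014648438), 29.25606346130371) ((539.3672485351562, 192.09925842285156), (56.83683395385742, 57.62318801879883), 102.97847747802734)
red 48 [0.56158926 0.19811017 0.11946903]
```

View pics/w3.png

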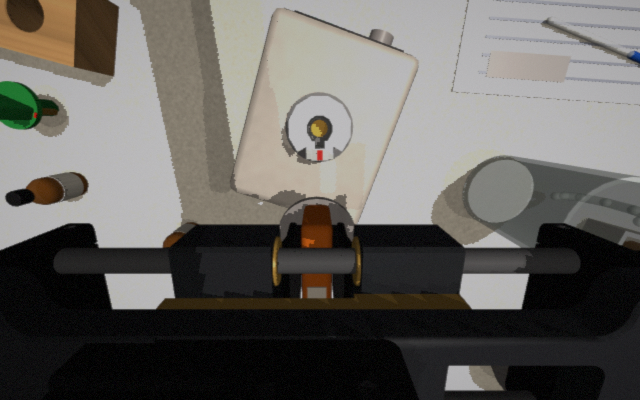

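The hub face is at (319,128), its red mark at (320,155) and the keyway points straight down the image, in line with the orange bar at (316,215). Next: compare the held collar with the hub in this same image.

```bash
cat > m3.py <<'E'
from h import *
from scipy.optimize import least_squares
o=env.get_obs(); tp=o['tool_pos']; a=np.radians(o['tool_rot'][2])
z=np.load('w.npz');W,h=z['W'],z['hsv'];S=h[...,1]
D=W-tp; r=np.hypot(D[...,0],D[...,1])
for lo,hi in((-.03,-.018),):
    m=(r<.04)&(D[...,2]>lo)&(D[...,2]<hi)&(S<110); P=W[m]; print('n',len(P),'z rel',np.median(D[m][:,2]))
    H=cv2.convexHull((P[:,:2]*1000).astype(np.float32))[:,0]
    x=np.array([np.cos(a),np.sin(a)]);y=np.array([np.sin(a),-np.cos(a)])
    Q=(H/1000-tp[:2])@np.c_[x,y]*1000
    Q=Q[Q[:,0]>8]
    s=least_squares(lambda q:np.hypot(Q[:,0]-q[0],Q[:,1]-q[1])-26,[0,0],loss='soft_l1'); print('collar centre in tool xy mm',s.x,'rms',np.sqrt(np.mean(s.fun**2)),len(Q))
m=(h[...,0]<16)&(S>140)&(D[...,2]>-.03)&(D[...,2]<.025)&(r<.04); print('bar tool-y range',np.percentile((W[m][:,:2]-tp[:2])@y*1000,[2,50,98]), 'z max',np.percentile(D[m][:,2],98)*1000)
print('ang', o['tool_rot'])
E
python3 m3.py
```

```text
n 1216 z rel -0.025645439879763365
collar centre in tool xy mm [ 0.1172536 -0.4718267] rms 0.1776873155860012 23
bar tool-y range [-8.45866784 -0.72568312  7.42654911] z max 15.311169672973532
ang [-1.79987786e+02  2.12692483e-02 -1.64808355e+02]
```

```bash
python3 -c "
from h import *
delta([.5394,.1926,.195],-164.9)"
```

```text
dp cm [6.69 0.22 3.77] twist 0.09
```

```bash
python3 -m jog '[{"dp":[2,0.2,0],"twist":0,"fingers":0},{"dp":[5,0.2,0],"twist":0,"fingers":0},{"dp":[6.7,0.2,0],"twist":0,"fingers":0},{"dp":[6.7,0.2,0],"twist":0,"fingers":0},{"dp":[6.7,0.2,1],"twist":0,"fingers":0},{"dp":[6.7,0.2,2],"twist":0,"fingers":0},{"dp":[6.7,0.2,2],"twist":0,"fingers":0},{"dp":[6.7,0.2,2],"twist":0,"fingers":0}]'; python3 -c "
from h import *
delta([.5394,.1926,.191],-164.9)"
```

```text
time_s: 7.75
tool_pos: [0.5394, 0.194, 0.212]
tool_rot: [-180.0, -0.0, -164.7]
force: [0.8, 1.1, -2.6]
grip_width: 0.0159
grasp_force: 45.0
dp cm [ 0.04 -0.14  2.1 ] twist 0.24
```

```bash
python3 -m jog '[{"dp":[0,-0.1,0],"twist":0.2,"fingers":0},{"dp":[0,-0.1,1],"twist":0.2,"fingers":0},{"dp":[0,-0.1,1.6],"twist":0.2,"fingers":0},{"dp":[0,-0.1,2.2],"twist":0.2,"fingers":0},{"dp":[0,-0.1,2.2],"twist":0.2,"fingers":0}]'; python3 -m jog '[{"dp":[0,0,0],"twist":0,"fingers":0},{"dp":[0,0,0.3],"twist":0,"fingers":0},{"dp":[0,0,0.6],"twist":0,"fingers":0},{"dp":[0,0,0.9],"twist":0,"fingers":0},{"dp":[0,0,0.9],"twist":0,"fingers":0}]'
```

```text
time_s: 8.38
tool_pos: [0.5391, 0.193, 0.1895]
tool_rot: [-180.0, -0.1, -164.8]
force: [0.3, -0.4, -2.2]
grip_width: 0.0153
grasp_force: 45.0
time_s: 9.0
tool_pos: [0.5393, 0.193, 0.1809]
tool_rot: [-180.0, -0.0, -164.9]
force: [-0.1, -0.3, -2.2]
grip_width: 0.0158
grasp_force: 45.0
```

The tip is in, and the key is past the face without added force. I'll keep going down.

```bash
python3 -m jog '[{"dp":[0,0,0.4],"twist":0,"fingers":0},{"dp":[0,0,0.8],"twist":0,"fingers":0},{"dp":[0,0,1.2],"twist":0,"fingers":0},{"dp":[0,0,1.6],"twist":0,"fingers":0},{"dp":[0,0,2],"twist":0,"fingers":0},{"dp":[0,0,2],"twist":0,"fingers":0}]' 55; python3 -m jog '[{"dp":[0,0,0.3],"twist":0,"fingers":0},{"dp":[0,0,0.5],"twist":0,"fingers":0},{"dp":[0,0,0.7],"twist":0,"fingers":0},{"dp":[0,0,0.85],"twist":0,"fingers":0},{"dp":[0,0,0.85],"twist":0,"fingers":0},{"dp":[0,0,0.85],"twist":0,"fingers":0}]'
```

```text
time_s: 9.75
tool_pos: [0.5393, 0.193, 0.1608]
tool_rot: [-180.0, -0.0, -164.9]
force: [0.2, 0.5, -2.3]
grip_width: 0.0151
grasp_force: 55.0
time_s: 10.5
tool_pos: [0.5399, 0.1932, 0.1534]
tool_rot: [180.0, 0.1, -164.9]
force: [-1.9, -0.7, 5.3]
grip_width: 0.0154
grasp_force: 55.0
```

```bash
python3 -m jog '[{"dp":[0,0,0.1],"twist":0,"fingers":0},{"dp":[0,0,0.1],"twist":0,"fingers":0},{"dp":[0,0,0.1],"twist":0,"fingers":0}]'; python3 -m jog '[{"dp":[0,0,0.1],"twist":0,"fingers":0},{"dp":[0,0,0.1],"twist":0,"fingers":0},{"dp":[0,0,0.1],"twist":0,"fingers":0}]';python3 -m jog '[{"dp":[0,0,0.1],"twist":0,"fingers":0},{"dp":[0,0,0.1],"twist":0,"fingers":0},{"dp":[0,0,0.1],"twist":0,"fingers":0}]'
```

```text
time_s: 10.88
tool_pos: [0.5399, 0.1932, 0.1526]
tool_rot: [180.0, 0.1, -164.9]
force: [-1.0, -0.8, 5.6]
grip_width: 0.0158
grasp_force: 55.0
time_s: 11.25
tool_pos: [0.5399, 0.1932, 0.1517]
tool_rot: [180.0, 0.1, -164.9]
force: [-1.4, -0.2, 6.0]
grip_width: 0.0155
grasp_force: 55.0
time_s: 11.62
tool_pos: [0.54, 0.1932, 0.1509]
tool_rot: [180.0, 0.1, -164.9]
force: [-1.7, -1.3, 6.7]
grip_width: 0.0155
grasp_force: 55.0
```

```bash
python3 -m jog '[{"dp":[0,0,0.1],"twist":0,"fingers":0},{"dp":[0,0,0.1],"twist":0,"fingers":0},{"dp":[0,0,0.1],"twist":0,"fingers":0}]'; python3 -m jog '[{"dp":[0,0,0.1],"twist":0,"fingers":0},{"dp":[0,0,0.1],"twist":0,"fingers":0},{"dp":[0,0,0.1],"twist":0,"fingers":0}]';python3 -m jog '[{"dp":[0,0,0.1],"twist":0,"fingers":0},{"dp":[0,0,0.1],"twist":0,"fingers":0},{"dp":[0,0,0.1],"twist":0,"fingers":0}]'
```

```text
time_s: 12.0
tool_pos: [0.54, 0.1932, 0.1504]
tool_rot: [180.0, 0.1, -164.9]
force: [-3.2, -1.5, 9.1]
grip_width: 0.0158
grasp_force: 55.0
time_s: 12.38
tool_pos: [0.54, 0.1933, 0.1503]
tool_rot: [179.9, 0.1, -164.9]
force: [-4.5, -2.3, 13.9]
grip_width: 0.0156
grasp_force: 55.0
time_s: 12.75
tool_pos: [0.54, 0.1932, 0.1503]
tool_rot: [179.9, 0.1, -164.9]
force: [-7.0, -2.6, 19.4]
grip_width: 0.0155
grasp_force: 55.0
```

Hard stop at z = 0.1503 with force rising to 19 N, which means the collar is on the face. One check before handing in.

```bash
python3 m2.py w4; python3 m3.py; python3 - <<'E'
from h import *
c=cam('scene');cv2.imwrite('pics/s4.png',cv2.resize(c['pixels'][60:340,170:470],(750,600)[:2] if 0 else (640,597)))
print(env.get_obs()['force'],env.get_obs()['grasp_force'])
E
```

```text
1855 z 0.12420424473806549 ((532.5609741210938, 190.3285369873047), 27.740829467773438) ((532.5245971679688, 190.32266235351562), (43.5059928894043, 53.98760223388672), 13.846890449523926)
red 0 [nan nan nan]
n 1226 z rel -0.025378837020731786
collar centre in tool xy mm [ 2.86739195 -1.54681809] rms 0.6619938836176981 12
bar tool-y range [-8.17876042 -0.44603334  7.66285456] z max 15.608169493231323
ang [ 1.79926706e+02  9.34963622e-02 -1.64859762e+02]
[-6.94261582 -2.37787398 20.24040459] 55.00235111452639m2.py:7: RuntimeWarning: Mean of empty slice.
  r=t&((H<8)|(H>172))&(S>120); print('red',r.sum(),W[r].mean(0))
  ret = um.true_divide(
```

View pics/s4.png

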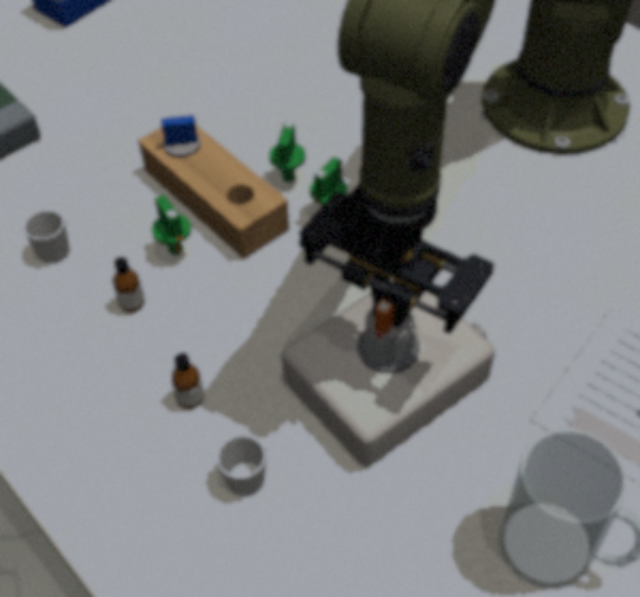

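View pics/w4.png

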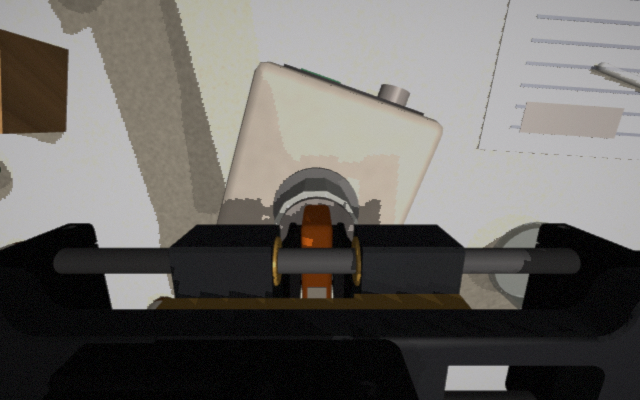

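The pictures show the collar flat on the hub: about (388,350) in the scene crop and (316,205) in the wrist view. The collar top measures about z = 0.125, there was no slip in the grip, and everything else is standing. Handing in.

```bash
python3 -c "
from h import *
print(env.sign_off())"
```

```text
the job is handed in; nothing more can be done
None
```

I handed the job in with the orange spindle keyed into the hub, its collar pressed flush at about 20 N and still gripped at 55 N; the spare, bottles, cups and jug look undisturbed, and no verdict came back at sign-off.

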